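Fold the shelf-spacing gauge and put it away in its slot

ROBOT

A 6-joint arm with a two-finger parallel gripper is mounted at the origin on the work surface. World frame = base frame: x ahead of the robot, y to its left, z up, the work surface at z = 0. Lengths are in mm, angles in rad, forces in N, time in s.
With the tool pointing down it reaches from about 325 to 850 mm from the base axis. Payload 4.4 kg.
Tool frame: the origin (TCP) lies midway between the tips of the shut fingers; the grasp point (between the pads) lies 19 mm behind it; z points along the fingers, y is the line along which they close (so a half turn about z gives the same grasp; the last joint's range is limited). The gripper opens to 94 mm and grips with 3 to 60 N. Pads are 16 mm wide; open, the fingers measure 119 mm over their backs; the gripper's body (75 mm by 177 mm) begins 78 mm behind the grasp point.
Start: joints at [-1.494, 0.207, 1.542, -0, 1.393, -0.15], TCP at [129.282, -560.279, 179.447] pointing down, gripper open.
Joint ranges: [-2.73, 2.73], [-0.86, 2.22], [0.23, 2.46], [-1.11, 4.25], [0.08, 2.63], [-2.82, 2.82]. Speed limits (rad/s): [2.79, 2.79, 3.14, 3.14, 3.14, 3.14].

INTERFACE

Orientations are given as a rotation vector (axis times angle).
In Python, from bench import robot, imaging, hand_in gives the robot as it stands. The module is installed in compiled form; this text tells all that it offers.
- The arm moves only by the tool step_arm, never from a script. Its argument "motion" is a list of rows, each a list of 4 numbers: the shift along the world's x, y, z in mm, then the turn about the world's z in degrees. In form: [[x, y, z, turn], ...]. A call has 1 to 5 rows; each row is the pose to reach, as a shift and turn from the pose commanded when the call began; what a row does not reach only later rows make up. A row lasts 1/10 s, in which the tool goes at most 50 mm and 8.59 degrees, less where a joint would pass 70% of its speed; a pose out of reach is approached as far as the arm can. A call with a gripper value outside its range is refused whole. "gripper" is the finger opening in mm, from 0 to 94, set as the call begins (left out, the last holds). The fingers move at their own pace and stop on an object; "newtons" is the grip in N (left out, the last holds). Time passes only in rows, so rows that repeat a pose let the fingers close. It gives the time, the measured TCP pose, the force, the opening and the grip force at its end, in the units of the state.
- robot.state(): the state, without advancing time (a new reading comes with each control period).
- imaging.camera(name): name is "scene" or "top"; returns a dict with "image" (400x640x3 uint8, red, green, blue), "intrinsics" (3x3 intrinsics, pixels), "k1" (the pictures are not rectified: a ray, as slopes to the right and down, at radius r is drawn at 1 + k1 r^2 times it, then the intrinsics apply), "R" (3x3) and "t" (3): a world point X has camera coordinates R X + t. Camera axes: x right, y down, z forward; pixel columns grow to the right and rows downward; lengths in mm; the calibration is good to about 2 mm. A picture is of the moment at which its call begins. There is no depth.
- hand_in(): hands the job in; it is judged then, once.
The state is a dict: "time_s": time; "joint_positions": joint angles; "dq": joint speeds; "effort": joint torques, N m; "eef_pos": TCP position; "orientation": TCP orientation; "ft_force": force on the tool from outside, world axes, zero at the start; "wrist_torque": the same for the moment, N m; "finger_gap": finger opening in mm; "gripper_force": force on a finger pad.
Only numpy, scipy, OpenCV 4.12 (cv2) and the standard library are available. Lean on these libraries where they do the work, as an engineer would, in place of code of your own. Each camera call takes 0.05 s, during which the arm holds its last target. There are 200 camera calls.

TASK

Fold up the three-bar shelf gauge lying open on the bench: first fold the end bar fully back over the middle bar while the middle bar is still open, then fold that pair fully over the dark bottom bar, so that all three lie stacked flush. Then lay the folded gauge, dark bar down, flat in its own slot - the holder whose label shows three parallel bars - setting it down, not dropping it. Leave the other things on the bench where they are.

Things in the scene. Friction and masses are not known exactly. Their poses are not given: they have to be found in the camera images.
- gauge_center (a point): Centre of the folded gauge, on the dark bottom bar's centre line, 15 mm above its underside. x axis = along the bottom bar towards pivot1 (75 mm away), z up. Three bars, 28 mm wide, 10 mm thick, in layers: dark steel bottom bar (145 mm long) 0 to 10 mm above the bench, aluminium middle bar (178, round ends) 10 to 20, aluminium end bar (178) 20 to 30. Folded: 178 x 28 x 30 mm.
- pivot1 (a point): Upright pivot of the middle bar on the bottom bar, 10 mm above the underside of the gauge. Axes as the bottom bar's.
- pivot2 (a point): Upright pivot of the end bar on the middle bar, 150 mm from pivot1, 20 mm above the underside of the gauge. Below it a 12 mm round foot on the middle bar slides on the bench; folded, it stands just past the bottom bar's tail. x axis = along the middle bar, away from pivot1.
- end_tip (a point): Point 14 mm short of the free end of the end bar (the bar ends in a 14 mm radius round it), 150 mm from pivot2, half-way up the bar, 25 mm above the underside. x axis = along the end bar, away from pivot2.
- mid_bar (a joint): Fold angle of the middle bar on the bottom bar: 0 straight on, pi (the stop) folded flush above the bottom bar. It grows as the middle bar turns counter-clockwise seen from above. Stays where it is left; takes 0.045 N m to turn.
- end_bar (a joint): Fold angle of the end bar on the middle bar: 0 straight on, pi (the stop) folded flush above the middle bar. It grows as the end bar turns clockwise seen from above. Stays where it is left; takes 0.018 N m to turn.
- gauge: The loose gauge's dark bottom bar, carrying the other two; origin 15 mm below gauge_center, same axes; it reaches from x = -56 to +89 mm. About 0.55 kg, the others 0.15 kg together: the light bars can be folded by pushing them sideways while the bottom bar stays about where it is.
- slot_gauge_floor (a point): Centre of the slot floor (6 mm above the bench) of a fixed grey steel holder, x along it. Slot 194 x 40 mm inside; corner walls 5 mm thick, 18 mm above the floor, reach 47 mm in from the ends; the middle of both long sides is open for fingers. The block at its +x end (50 x 50, 24 mm high) bears a label: three parallel bars. The gauge's own slot; either way round will do.
- slot_wrench_floor (a point): Centre of the slot floor (6 mm above the bench) of a fixed grey steel holder, x along it. Slot 194 x 40 mm inside; holder as slot_gauge_floor's, but its label shows a double-ended wrench; a wrench lies in it.
- slot_disc_floor (a point): Centre of the slot floor (6 mm above the bench) of a fixed grey steel holder, x along it. Slot 194 x 40 mm inside; holder as slot_gauge_floor's, but its label shows a disc with a hole; empty, but not the gauge's.
- jar: Jar, 44 mm diameter, 62 mm high, bystander. Origin under its centre.
- tape: Tape roll lying flat, 90 mm diameter, 24 mm high, bystander. Origin under its centre.
- carton: Small carton 100 x 75 x 60 mm, bystander. Origin under its centre.
- mug: White mug, 74 mm diameter, 85 mm high, bystander. Origin under its centre.
- loose_bin: Loose stock bin 120 x 100 x 70 mm, bystander. Origin under its centre.
- driver: Screwdriver lying on the bench, bystander.
- wrench: Wrench, 160 mm long, lying in the wrench holder, bystander. Origin under its centre.

How it is judged (in metres and radians):
On the way, in this order (a step that is already met when the one before it is completed fails the run):
1. the end bar is folded back over the middle bar while the middle bar is still open (value of joint end_bar above 3 rad and value of joint mid_bar below 2.4 rad), for 0.2 s.
2. the pair is folded over the bottom bar: all three bars stacked (value of joint each of end_bar, mid_bar above 3 rad), for 0.2 s.
At the end, for the whole second after the job is handed in: Gauge released and at rest in its own slot: centre within 14 mm along, 10 mm across the slot, 10 to 19 mm above its floor (15 seated), along the slot within 0.12 rad either way round, dark bar down, level within 0.08 rad, both fold angles above 3.06 rad (x of gauge_center in the frame of slot_gauge_floor between -0.014 and 0.014 m and y of gauge_center in the frame of slot_gauge_floor between -0.01 and 0.01 m and z of gauge_center in the frame of slot_gauge_floor between 0.01 and 0.019 m and value of joint each of end_bar, mid_bar above 3.06 rad and angle between the x axis of gauge_center and the x axis of slot_gauge_floor, either way round below 0.12 rad and angle between gauge_center's own z axis and vertical below 0.08 rad and linear speed of gauge below 0.02 m/s); the robot touches nothing.
It fails at once if another thing on the bench (jar, tape roll, carton, mug, loose bin, screwdriver, wrench) is moved more than 30 mm (distance of any of jar, tape, carton, mug, loose_bin, driver, wrench from where it was at the start of the episode above 0.03 m).
It fails at once if the gauge is dropped: let go with its centre more than 65 mm above the bench (height (world z) of gauge_center above 0.065 m and contact force between the fingers and gauge below 0.05 N).
It also fails if it takes over 69 s, if anything falls off the work surface, if the arm or the gripper's body presses on something with over 40 N, if the wrist force passes 120 N, or if a joint passes its speed limit or range.

## Working session

There is one attempt and no reset: what is moved stays moved. The work goes in short steps, Python scripts to look and compute and a tool call to move; the robot and the scene stay as the last step left them, time stands still between calls to the robot, and variables do not carry over. Pictures are saved under pics/ and viewed, at most 10 in all, crops included, and the job is handed in when it is done.

Besides the shell and the picture viewer there is one more tool, called after "Call:" as a command line: name --pt "numbers of a row" for each row, then --argument value for the rest. step_arm: Moves the arm, as the interface text tells. Its arguments: {"type":"object","properties":{"motion":{"type":"array","items":{"type":"array","items":{"type":"number"}}},"gripper":{"type":"number"},"newtons":{"type":"number"}},"required":["motion"]}

```bash
mkdir -p pics; cat > h.py <<'E'
import numpy as np, cv2
from bench import robot, imaging
def cam(n):
    return imaging.camera(n)
def px2w(c,uv,z):
    uv=np.array(uv,float).reshape(-1,1,2)
    K=np.array(c["intrinsics"],float); d=np.array([c["k1"],0,0,0,0],float)
    s=cv2.undistortPoints(uv,K,d).reshape(-1,2)
    R=np.array(c["R"]);t=np.array(c["t"])
    o=-R.T@t; r=np.c_[s,np.ones(len(s))]@R
    return o+r*((z-o[2])/r[:,2])[:,None]
def w2px(c,X):
    X=np.array(X,float).reshape(-1,3)
    R=np.array(c["R"]);t=np.array(c["t"])
    p=X@R.T+t; s=p[:,:2]/p[:,2:]; s=s*(1+c["k1"]*(s**2).sum(1))[:,None]
    K=np.array(c["intrinsics"]); return s@K[:2,:2].T+K[:2,2]
E
python3 - <<'E'
from h import *
for n in("top","scene"):
    c=cam(n); cv2.imwrite(f"pics/{n}0.png",c["image"][:,:,::-1]); 
    R=np.array(c["R"]);print(n,-R.T@np.array(c["t"]),R[2],c["k1"],np.array(c["intrinsics"]).tolist())
    print(px2w(c,[[0,0],[639,0],[0,399],[639,399]],0).round())
print(robot.state())
E
```

```text
top [ 292.14392572    7.68869508 1264.52282983] [ 0.2007421  -0.00238833 -0.97964121] -0.013197382742254304 [[429.9589564288535, 0.0, 322.960046649934], [0.0, 429.9589564288535, 202.74146208188947], [0.0, 0.0, 1.0]]
[[ 1283.  1073.     0.]
 [ 1212. -1075.     0.]
 [   23.   919.     0.]
 [  -29.  -852.     0.]]
scene [1286.47059482   99.90491595 1248.12790975] [-0.52166908 -0.06102047 -0.85096291] 0.017348905641519263 [[418.19496080881504, 0.0, 323.61596694550155], [0.0, 418.19496080881504, 193.2210756452207], [0.0, 0.0, 1.0]]
[[ -372. -1662.     0.]
 [ -753.  1391.     0.]
 [ 1264.  -766.     0.]
 [ 1059.   923.     0.]]
{'time_s': 0.1, 'joint_positions': array([-1.49450101e+00,  2.07314428e-01,  1.54279386e+00, -1.11369735e-05,
        1.39350799e+00, -1.50520842e-01]), 'dq': array([-0.0011589 , -0.0013878 , -0.00417817,  0.00133544,  0.00010872,
       -0.00049979]), 'effort': array([ 4.63954609e-05, -3.71862316e+01, -2.82291430e+01,  7.00862403e-02,
        3.11766600e-02, -5.33083073e-05]), 'eef_pos': array([ 129.21729519, -559.49471668,  178.42671432]), 'orientation': array([-3.11940167e+00, -3.55292952e-01, -1.00673703e-04]), 'ft_force': array([0.69890125, 0.49330766, 0.36075752]), 'wrist_torque': array([-0.01113255,  0.05157133,  0.01029114]), 'gripper_force': 0.0, 'finger_gap': 94.3592957460281}
```

View pics/top0.png

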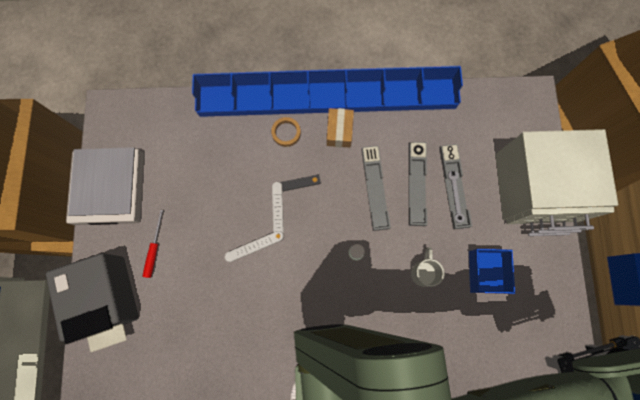

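View pics/scene0.png

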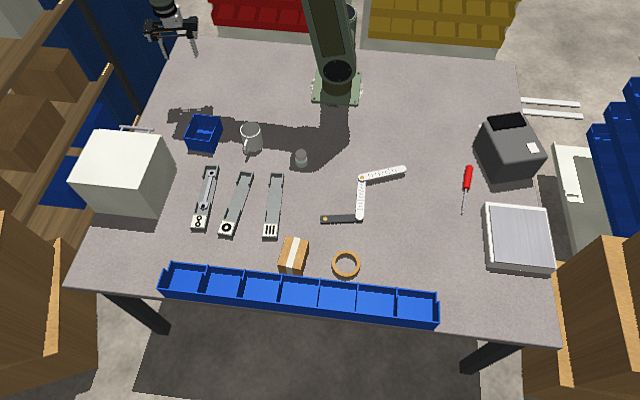

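Top view: the dark bar runs from the joint at (277,187) to its tail at (320,180). Pivot2 is near (278,237), the end tip near (229,257), and the three-bar holder runs (372,155) to (380,228). Zooming in to localise them.

```bash
python3 - <<'E'
from h import *
im=cv2.imread("pics/top0.png"); a=im[140:275,215:410]; a=cv2.resize(a,None,fx=4,fy=4,interpolation=cv2.INTER_CUBIC); cv2.imwrite("pics/topc.png",a)
for n in("top","scene"):
    c=cam(n); im=cv2.cvtColor(c["image"],cv2.COLOR_RGB2HSV)
    H,S,V=cv2.split(im)
    roi=np.zeros_like(V); 
    (u0,v0,u1,v1)=(215,170,335,275) if n=="top" else (310,155,415,230)
    roi[v0:v1,u0:u1]=1
    al=((V>165)&(S<40)&(roi>0)).astype(np.uint8)
    k,l,s,ce=cv2.connectedComponentsWithStats(al)
    print(n,"alu",s[s[:,4]>20].tolist())
    og=((S>110)&(V>120)&(roi>0)).astype(np.uint8)
    k,l,s,ce=cv2.connectedComponentsWithStats(og)
    for i in range(1,k):
        if s[i,4]>3: print("orange",s[i,4],ce[i],px2w(c,ce[i],10)[0],px2w(c,ce[i],30)[0])
    dk=((V<95)&(roi>0)).astype(np.uint8)
    k,l,s,ce=cv2.connectedComponentsWithStats(dk)
    for i in range(1,k):
        if s[i,4]>80:
            pts=np.argwhere(l==i)[:,::-1].astype(np.float32); r=cv2.minAreaRect(pts); b=cv2.boxPoints(r)
            print("dark",s[i].tolist(),b.tolist(),px2w(c,b,10).round(1).tolist())
E
```

```text
top alu [[0, 0, 640, 400, 254996], [225, 182, 58, 80, 1004]]
orange 19 [314.36842105 179.21052632] [622.3433192   28.31334883  10.        ] [617.07917596  27.98454407  30.        ]
orange 13 [277.61538462 235.61538462] [454.91709345 140.59798821  10.        ] [452.32211209 138.4791062   30.        ]
dark [281, 175, 40, 16, 329] [[280.76922607421875, 181.84616088867188], [318.4615478515625, 174.30770874023438], [320.26922607421875, 183.34616088867188], [282.576904296875, 190.88461303710938]] [[617.3, 129.6, 10.0], [637.2, 15.6, 10.0], [609.0, 10.9, 10.0], [589.2, 124.5, 10.0]]
dark [314, 245, 21, 30, 328] [[314.0, 245.0], [334.0, 245.0], [334.0, 274.0], [314.0, 274.0]] [[424.1, 34.6, 10.0], [422.3, -23.8, 10.0], [338.7, -20.8, 10.0], [340.5, 36.8, 10.0]]
scene alu [[0, 0, 640, 400, 249146], [310, 155, 105, 75, 6854]]
orange 8 [361.75 176.75] [442.41929769 137.82774242  10.        ] [456.0536127  137.21515908  30.        ]
orange 14 [324.71428571 218.5       ] [625.91982628  26.73002679  10.        ] [636.5899802  27.9120515  30.       ]
dark [310, 155, 25, 17, 262] [[310.0, 155.0], [334.0, 155.0], [334.0, 171.0], [310.0, 171.0]] [[369.2, -58.6, 10.0], [358.4, 29.3, 10.0], [429.7, 36.9, 10.0], [440.2, -48.8, 10.0]]
dark [366, 172, 39, 14, 194] [[364.9411926269531, 180.23529052734375], [403.4823913574219, 171.67059326171875], [404.5647277832031, 176.54116821289062], [366.0235290527344, 185.10586547851562]] [[455.9, 150.1, 10.0], [402.3, 285.0, 10.0], [423.0, 289.3, 10.0], [476.0, 155.3, 10.0]]
dark [320, 214, 43, 11, 188] [[319.6275329589844, 215.737060546875], [361.7219543457031, 213.578369140625], [362.1507873535156, 221.94097900390625], [320.0563659667969, 224.09967041015625]] [[617.5, 8.5, 10.0], [592.1, 148.6, 10.0], [623.7, 152.3, 10.0], [648.8, 13.8, 10.0]]
```

View pics/topc.png

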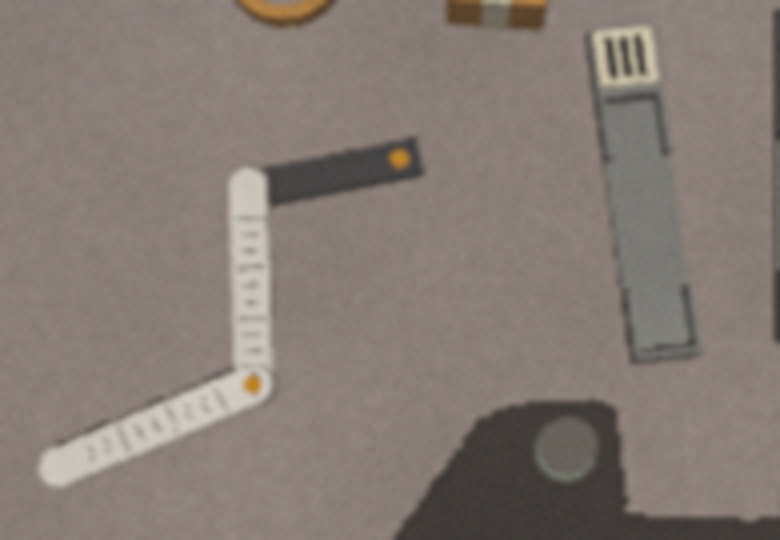

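The crop shows end tip at crop (58,467), pivot2 at (252,384), pivot1 cap near (250,186), tail marker at (400,158) and the three-bar label at (627,57).

```bash
python3 - <<'E'
from h import *
c=cam("top")
print("tip",px2w(c,[[215+58/4,140+467/4]],30))
print("p1",px2w(c,[[215+250/4,140+186/4]],20))
im=cv2.cvtColor(c["image"],cv2.COLOR_RGB2HSV);H,S,V=cv2.split(im)
g=lambda x,y:(215+x/4,140+y/4)
# holder corners from the crop: label block top (z24): crop pts; far end wall top z24
print("block",px2w(c,[g(590,31),g(655,26),g(662,84),g(602,89)],24).round(1).tolist())
print("far end",px2w(c,[g(634,361),g(698,352)],12).round(1).tolist())
sc=cam("scene"); a=sc["image"][165:245,190:300,::-1]; cv2.imwrite("pics/scc.png",cv2.resize(a,None,fx=6,fy=6,interpolation=cv2.INTER_CUBIC))
for n,c in(("top",c),("scene",sc)):
    im=cv2.cvtColor(c["image"],cv2.COLOR_RGB2HSV);H,S,V=cv2.split(im)
    roi=np.zeros_like(V)
    u0,v0,u1,v1=(358,143,386,170) if n=="top" else (258,214,286,242)
    roi[v0:v1,u0:u1]=1
    m=((V>175)&(roi>0)).astype(np.uint8); m=cv2.morphologyEx(m,cv2.MORPH_CLOSE,np.ones((7,7),np.uint8))
    r=cv2.minAreaRect(np.argwhere(m)[:,::-1].astype(np.float32)); print(n,"label",r,px2w(c,[r[0]],24)); print(px2w(c,cv2.boxPoints(r),24).round(1).tolist())
    # green-gray floor
P=np.array([454,138.]);tip=px2w(imaging.camera("top"),[[229.5,256.7]],30)[0,:2]
d=tip-P; print("tip r,ang",np.hypot(*d),np.degrees(np.arctan2(d[1],d[0])))
E
```

```text
tip [[395.69289512 276.80821656  30.        ]]
p1 [[600.73561353 138.54249158  20.        ]]
block [[712.3, -120.0, 24.0], [714.8, -169.3, 24.0], [668.9, -172.0, 24.0], [666.4, -126.8, 24.0]]
far end [[461.8, -141.1, 12.0], [467.0, -188.5, 12.0]]
top label ((371.0, 153.5), (13.0, 14.0), 90.0) [[ 693.36483435 -144.72153269   24.        ]]
[[714.6, -124.6, 24.0], [713.2, -167.0, 24.0], [672.3, -164.7, 24.0], [673.6, -122.6, 24.0]]
scene label ((271.5, 227.5), (27.0, 27.0), 90.0) [[ 687.588982   -141.32149811   24.        ]]
[[643.4, -195.3, 24.0], [632.5, -106.0, 24.0], [730.1, -89.3, 24.0], [740.5, -175.3, 24.0]]
tip r,ang 150.50360473411413 112.7347764418695
```

View pics/scc.png

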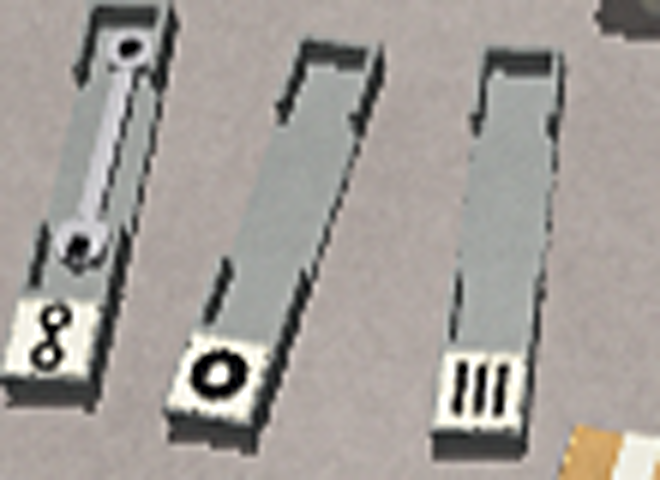

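Call:
step_arm --pt "30 31 0 5" --pt "60 62 0 10" --pt "90 93 0 15" --pt "120 124 0 20" --pt "150 155 0 25" --gripper 0

```text
time_s: 0.85
eef_pos: [280.2, -404.0, 179.6]
orientation: [2.968, 1.027, 0.0]
ft_force: [0.7, 0.0, 0.5]
finger_gap: 57.2
gripper_force: 0.0
```

Call:
step_arm --pt "30 31 0 5" --pt "60 62 0 10" --pt "90 93 0 15" --pt "120 124 0 20" --pt "150 155 0 25"

```text
time_s: 1.35
eef_pos: [430.4, -248.9, 179.7]
orientation: [2.675, 1.646, 0.0]
ft_force: [0.5, -1.2, -0.2]
finger_gap: 17.3
gripper_force: 0.0
```

Call:
step_arm --pt "-6 47 0 5" --pt "-13 95 0 10" --pt "-20 142 0 15" --pt "-26 190 0 20" --pt "-33 237 0 25"

```text
time_s: 1.85
eef_pos: [395.8, -11.5, 179.6]
orientation: [2.256, 2.185, 0.001]
ft_force: [-0.1, 0.2, -0.4]
finger_gap: 0.6
gripper_force: 0.0
```

Call:
step_arm --pt "-6 47 0 5" --pt "-13 95 0 10" --pt "-20 142 0 15" --pt "-26 190 0 20" --pt "-33 237 0 25"

```text
time_s: 2.35
eef_pos: [362.9, 225.8, 179.9]
orientation: [1.729, 2.622, 0.002]
ft_force: [0.9, 0.2, 0.4]
finger_gap: 0.8
gripper_force: 0.0
```

Call:
step_arm --pt "0 0 -20 0" --pt "0 0 -60 0" --pt "0 0 -80 0" --pt "0 0 -80 0" --pt "0 0 -80 0"

```text
time_s: 2.85
eef_pos: [363.5, 223.8, 99.9]
orientation: [1.734, 2.62, 0.0]
ft_force: [0.6, 0.1, 0.7]
finger_gap: 0.4
gripper_force: 0.0
```

```bash
python3 - <<'E'
import numpy as np
P=np.array([454,138.]);D=lambda a:np.array([np.cos(np.radians(a)),np.sin(np.radians(a))])
pos=lambda th,o:P+115*D(th)+o*D(th+90)
pts=[(np.array([363.3,224.7]),113)]+[(pos(112,o),113) for o in(42,34,27)]
pts+=[(pos(t,26.5),t+1) for t in np.linspace(112,1,27)[1:]]
pts+=[(pos(1,25.5),2)]
for i in range(0,len(pts)-1,5):
    b=np.round(pts[i][0]);y=pts[i][1]
    print(b,[[*(np.round(p-b).astype(int).tolist()),0,round(float(a-y),1)] for p,a in pts[i+1:i+6]])
E
```

```text
[363. 225.] [[9, 4, 0, 0.0], [16, 7, 0, 0.0], [23, 10, 0, 0.0], [31, 14, 0, -4.3], [38, 19, 0, -8.5]]
[401. 244.] [[8, 3, 0, -4.3], [17, 6, 0, -8.5], [25, 9, 0, -12.8], [34, 10, 0, -17.1], [43, 12, 0, -21.3]]
[444. 256.] [[8, 0, 0, -4.3], [17, 0, 0, -8.5], [26, -1, 0, -12.8], [35, -3, 0, -17.1], [43, -5, 0, -21.3]]
[487. 251.] [[8, -2, 0, -4.3], [16, -6, 0, -8.5], [24, -10, 0, -12.8], [32, -14, 0, -17.1], [39, -19, 0, -21.3]]
[526. 232.] [[7, -6, 0, -4.3], [13, -12, 0, -8.5], [19, -19, 0, -12.8], [24, -26, 0, -17.1], [29, -33, 0, -21.3]]
[555. 199.] [[4, -8, 0, -4.3], [8, -16, 0, -8.5], [11, -24, 0, -12.8], [14, -32, 0, -17.1], [14, -33, 0, -17.1]]
```

Call:
step_arm --pt "0 0 -40 0" --pt "0 0 -70 0" --pt "0 0 -86 0" --pt "0 0 -86 0" --pt "0 0 -86 0"

```text
time_s: 3.35
eef_pos: [365.1, 224.2, 15.1]
orientation: [1.734, 2.618, 0.004]
ft_force: [0.3, -0.3, 0.2]
finger_gap: 0.5
gripper_force: 0.0
```

Call:
step_arm --pt "9 4 0 0" --pt "16 7 0 0" --pt "23 10 0 0" --pt "31 14 0 -4.3" --pt "38 19 0 -8.5"

```text
time_s: 3.85
eef_pos: [402.8, 243.3, 14.1]
orientation: [1.927, 2.48, 0.002]
ft_force: [-0.0, -0.1, -0.2]
finger_gap: 0.2
gripper_force: 0.0
```

Call:
step_arm --pt "8 3 0 -4.3" --pt "17 6 0 -8.5" --pt "25 9 0 -12.8" --pt "34 10 0 -17.1" --pt "43 12 0 -21.3"

```text
time_s: 4.35
eef_pos: [445.6, 255.2, 13.8]
orientation: [2.352, 2.082, 0.001]
ft_force: [-0.0, -0.4, 0.5]
finger_gap: 0.3
gripper_force: 0.0
```

Call:
step_arm --pt "8 0 0 -4.3" --pt "17 0 0 -8.5" --pt "26 -1 0 -12.8" --pt "35 -3 0 -17.1" --pt "43 -5 0 -21.3"

```text
time_s: 4.85
eef_pos: [488.7, 250.0, 13.8]
orientation: [2.697, 1.611, 0.002]
ft_force: [-0.5, -0.3, -0.3]
finger_gap: 0.3
gripper_force: 0.0
```

Call:
step_arm --pt "8 -2 0 -4.3" --pt "16 -6 0 -8.5" --pt "24 -10 0 -12.8" --pt "32 -14 0 -17.1" --pt "39 -19 0 -21.3"

```text
time_s: 5.35
eef_pos: [527.7, 230.9, 13.8]
orientation: [2.948, 1.085, 0.002]
ft_force: [-0.0, -0.8, 0.2]
finger_gap: 0.7
gripper_force: 0.0
```

Call:
step_arm --pt "7 -6 0 -4.3" --pt "13 -12 0 -8.5" --pt "19 -19 0 -12.8" --pt "24 -26 0 -17.1" --pt "29 -33 0 -21.3"

```text
time_s: 5.85
eef_pos: [556.4, 197.7, 13.8]
orientation: [-3.098, -0.522, -0.001]
ft_force: [-0.7, -0.7, -0.2]
finger_gap: 0.4
gripper_force: 0.0
```

```bash
python3 - <<'E'
from h import *
o=[]
for n,(v0,v1,u0,u1) in(("top",(150,270,215,345)),("scene",(140,235,300,420))):
    c=cam(n); np.save(f"/tmp/{n}",c["image"]); o.append(cv2.resize(c["image"][v0:v1,u0:u1,::-1],(390,360),interpolation=cv2.INTER_CUBIC))
cv2.imwrite("pics/a1.png",np.hstack(o))
E
```

```text
(no output)
```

View pics/a1.png

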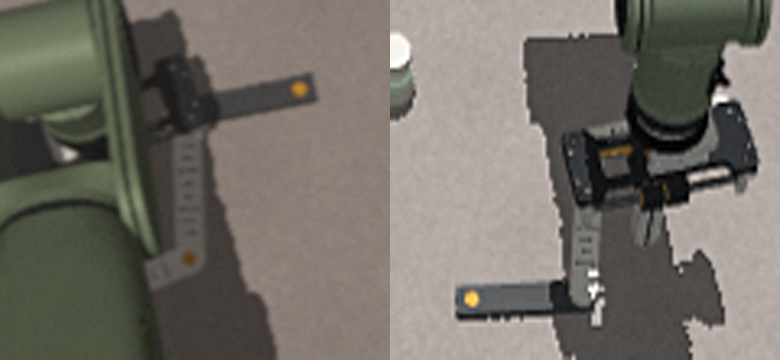

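The view suggests that the end bar is still at its old angle (bar piece left of pivot2 at crop (165,270)). I'll lift clear and check.

Call:
step_arm --pt "0 8 20 0" --pt "0 8 60 0" --pt "0 8 100 0" --pt "0 -40 120 0" --pt "0 -90 120 0"

```text
time_s: 6.45
eef_pos: [558.9, 110.7, 138.4]
orientation: [3.095, 0.536, 0.015]
ft_force: [1.1, -0.3, -0.8]
finger_gap: 0.8
gripper_force: 0.0
```

Call:
step_arm --pt "0 -50 0 0" --pt "0 -100 0 0" --pt "0 -150 0 0" --pt "0 -200 0 0" --pt "0 -240 0 0"

```text
time_s: 6.95
eef_pos: [555.4, -132.8, 133.9]
orientation: [3.096, 0.528, 0.001]
ft_force: [0.9, -0.5, 0.2]
finger_gap: 0.4
gripper_force: 0.0
```

```bash
python3 - <<'E'
from h import *
o=[]
for n,(v0,v1,u0,u1) in(("top",(150,270,215,345)),("scene",(140,235,300,420))):
    c=cam(n); o.append(cv2.resize(c["image"][v0:v1,u0:u1,::-1],(390,360),interpolation=cv2.INTER_CUBIC))
cv2.imwrite("pics/a2.png",np.hstack(o))
E
```

```text
(no output)
```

View pics/a2.png

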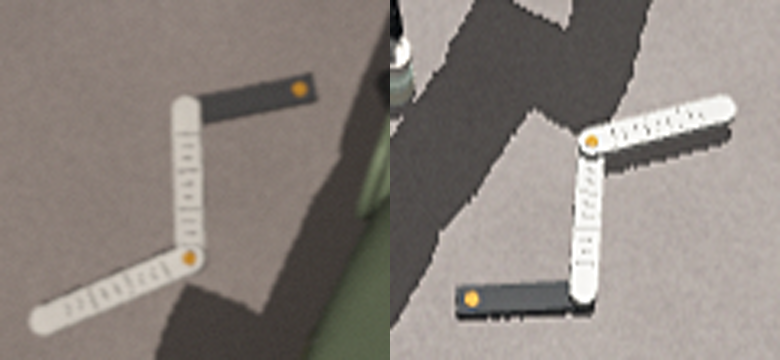

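The bars are exactly where they started (pivot2 at top crop (190,258), tip at (40,320)), so the finger missed. Next is checking where the fingertip really was in the saved pictures.

```bash
python3 - <<'E'
from h import *
s=imaging.camera("scene");t=imaging.camera("top")
print(px2w(s,[[403.7,168.2]],30))
for z in(0,14,30,50,80): print(z,w2px(s,[[556.4,197.7,z]]),w2px(t,[[556.4,197.7,z]]))
from scipy.spatial.transform import Rotation as Rr
print(Rr.from_rotvec(robot.state()["orientation"]).as_matrix().round(3))
im=np.load("/tmp/scene.npy")[150:215,335:420,::-1]; cv2.imwrite("pics/f.png",cv2.resize(im,None,fx=8,fy=8,interpolation=cv2.INTER_CUBIC))
E
```

```text
[[401.43451778 282.50438651  30.        ]]
0 [[376.52009246 207.47815934]] [[258.66696958 203.01871781]]
14 [[376.97199325 205.43891364]] [[257.95954695 202.07632025]]
30 [[377.49785032 203.06620851]] [[257.13226423 200.97422868]]
50 [[378.16970587 200.03517851]] [[256.06885225 199.55753554]]
80 [[379.20902766 195.34730157]] [[254.40942848 197.34674963]]
[[ 0.944  0.33   0.   ]
 [ 0.33  -0.944  0.001]
 [ 0.    -0.001 -1.   ]]
```

View pics/f.png

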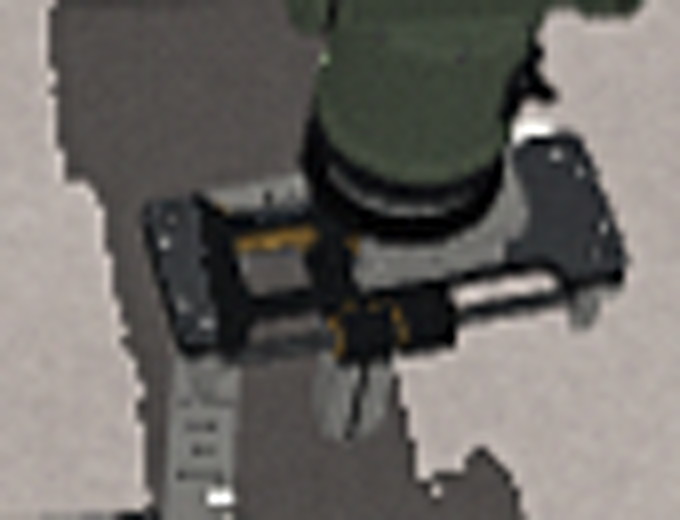

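```bash
python3 - <<'E'
from h import *
s=imaging.camera("scene");t=imaging.camera("top")
for p in [(365,224),(402.8,243.3),(445.6,255.2),(488.7,250)]:
    for z in (14,25): print(p,z,w2px(s,[[*p,z]]).round(1),w2px(t,[[*p,z]]).round(1))
for n,c in(("top",t),("scene",s)):
    H,S,V=cv2.split(cv2.cvtColor(c["image"],cv2.COLOR_RGB2HSV))
    roi=np.zeros_like(V);u0,v0,u1,v1=(215,170,290,275) if n=="top" else (340,155,415,230)
    roi[v0:v1,u0:u1]=1
    m=((V>(165 if n=="top" else 215))&(S<40)&(roi>0)).astype(np.uint8)
    k,l,st,ce=cv2.connectedComponentsWithStats(m); i=1+np.argmax(st[1:,4]); print(n,st[i])
    og=((S>110)&(V>120)&(roi>0)); print(np.argwhere(og).mean(0)[::-1])
    ys,xs=np.nonzero(l==i)
    j=xs.argmin() if n=="top" else xs.argmax(); print("extreme",xs[j],ys[j])
E
```

```text
(365, 224) 14 [[387. 161.]] [[248.9 267.3]]
(365, 224) 25 [[387.4 159.2]] [[248.2 267.1]]
(402.8, 243.3) 14 [[392. 170.]] [[242.3 254.4]]
(402.8, 243.3) 25 [[392.4 168.2]] [[241.5 254.1]]
(445.6, 255.2) 14 [[394.9 180.2]] [[238.3 239.8]]
(445.6, 255.2) 25 [[395.4 178.5]] [[237.5 239.4]]
(488.7, 250) 14 [[393.  190.3]] [[240.2 225.1]]
(488.7, 250) 25 [[393.5 188.6]] [[239.5 224.6]]
top [ 225  182   58   80 1006]
[277.61538462 235.61538462]
extreme 225 254
scene [358 165  48  16 291]
[361.57142857 176.85714286]
extreme 405 167
```

Both views put the path on top of the bar, yet nothing moved. I'll probe by straddling the end bar and closing on it gently.

Call:
step_arm --pt "-12 32 0 8" --pt "-25 63 0 16" --pt "-37 95 0 24" --pt "-50 126 0 32" --pt "-62 158 0 40" --gripper 70 --newtons 3

```text
time_s: 7.75
eef_pos: [492.2, 30.6, 133.5]
orientation: [-2.723, -1.566, -0.0]
ft_force: [-0.4, 0.9, 0.3]
finger_gap: 37.0
gripper_force: 0.0
```

Call:
step_arm --pt "-12 32 0 8" --pt "-25 63 0 16" --pt "-37 95 0 24" --pt "-50 126 0 32" --pt "-62 158 0 40"

```text
time_s: 8.25
eef_pos: [429.6, 188.3, 133.6]
orientation: [-2.023, -2.403, -0.001]
ft_force: [0.3, 0.1, -0.3]
finger_gap: 69.8
gripper_force: 0.0
```

Call:
step_arm --pt "-12 32 0 7" --pt "-24 62 0 13.7" --pt "-24 62 -40 13.7" --pt "-24 62 -80 13.7" --pt "-24 62 -80 13.7"

```text
time_s: 8.75
eef_pos: [400.5, 247.1, 48.5]
orientation: [-1.725, -2.617, 0.016]
ft_force: [-0.6, 0.2, -0.4]
finger_gap: 70.3
gripper_force: 0.0
```

Call:
step_arm --pt "0 0 -20 0" --pt "0 0 -40 0" --pt "0 0 -40 0" --pt "0 0 -40 0"

```text
time_s: 9.15
eef_pos: [407.8, 248.3, 14.8]
orientation: [1.732, 2.62, 0.002]
ft_force: [0.8, -0.8, -0.1]
finger_gap: 69.6
gripper_force: 0.0
```

Call:
step_arm --pt "0 0 0 0" --pt "0 0 0 0" --pt "0 0 0 0" --pt "0 0 0 0" --pt "0 0 0 0" --gripper 20

```text
time_s: 9.65
eef_pos: [407.4, 247.6, 13.7]
orientation: [1.734, 2.619, 0.0]
ft_force: [0.4, 0.1, -0.6]
finger_gap: 33.4
gripper_force: 0.0
```

Call:
step_arm --pt "0 0 0 0" --pt "0 0 0 0" --pt "0 0 0 0"

```text
time_s: 9.95
eef_pos: [407.2, 247.5, 13.3]
orientation: [-1.734, -2.619, 0.0]
ft_force: [0.5, 0.5, -0.4]
finger_gap: 20.1
gripper_force: 0.0
```

The fingers closed to 20 mm with no force on a 28 mm bar. I'll look at both views here.

```bash
python3 - <<'E'
from h import *
o=[]
for n,(v0,v1,u0,u1) in(("top",(200,290,200,300)),("scene",(130,220,335,435))):
    c=cam(n); o.append(cv2.resize(c["image"][v0:v1,u0:u1,::-1],(400,360),interpolation=cv2.INTER_CUBIC))
    print(n,w2px(c,[[407.2,247.5,13]]))
cv2.imwrite("pics/a3.png",np.hstack(o))
E
```

```text
top [[240.8924942  252.92626333]]
scene [[393.0679742 171.2698397]]
```

View pics/a3.png

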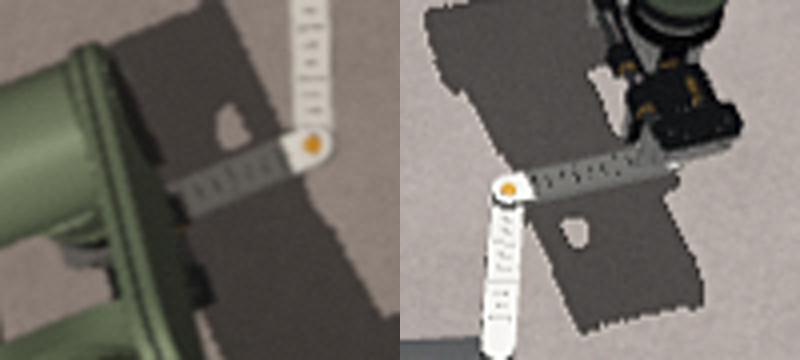

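```bash
python3 - <<'E'
from h import *
from scipy.spatial.transform import Rotation as Rr
st=robot.state(); R=Rr.from_rotvec(st["orientation"]).as_matrix(); p=st["eef_pos"]; print(p,R.round(3).tolist(),st["joint_positions"].round(3))
for n,(v0,v1,u0,u1) in(("top",(200,290,200,300)),("scene",(130,220,335,435))):
    c=cam(n)
    for nm,L in(("tipA",[0,22,0]),("tipB",[0,-22,0]),("body",[0,0,-97]),("b1",[37,88,-97]),("b2",[-37,88,-97]),("b3",[-37,-88,-97]),("b4",[37,-88,-97])):
        u=w2px(c,[p+R@np.array(L)])[0]; print(n,nm,((u-[u0,v0])*4+[0 if n=="top" else 400,0]).round())
E
```

```text
[407.23799272 247.54154093  13.34781984] [[-0.391, 0.921, -0.0], [0.921, 0.391, -0.0], [0.0, -0.0, -1.0]] [ 0.364  0.214  1.92  -0.     1.008 -0.037]
top tipA [152. 184.]
top tipB [175. 239.]
top body [136. 199.]
top b1 [ 36. 104.]
top b2 [137.  59.]
top b3 [238. 296.]
top b4 [135. 344.]
scene tipA [641. 184.]
scene tipB [624. 146.]
scene body [649. 100.]
scene b1 [730. 172.]
scene b2 [646. 193.]
scene b3 [572.  31.]
scene b4 [652.  13.]
```

```bash
python3 - <<'E'
from h import *
s=imaging.camera("scene");t=imaging.camera("top")
print("base",w2px(s,[[0,0,0],[0,0,100]]),w2px(t,[[0,0,0]]))
p=np.array([556.4,197.7,13.8]);R=np.array([[.944,.33,0],[.33,-.944,0],[0,0,-1.]])
for h in(97,117,157):
  for L in([0,0,-h],[37,88,-h],[-37,88,-h],[-37,-88,-h],[37,-88,-h]):
    print(h,L,((w2px(s,[p+R@np.array(L)])[0]-[335,150])*8).round())
print("start gripper",[w2px(s,[[129.2,-559.5,178]]),w2px(t,[[129.2,-559.5,178]])])
E
python3 - <<'E'
import cv2
im=cv2.imread("pics/scene0.png")
cv2.imwrite("pics/g.png",cv2.resize(im[0:110,130:400],None,fx=2.9,fy=2.9,interpolation=cv2.INTER_CUBIC))
E
```

```text
base [[336.1832859   86.96651122]
 [336.89499553  68.15387528]] [[330.68693951 398.8039366 ]]
97 [0, 0, -97] [363. 323.]
97 [37, 88, -97] [174. 441.]
97 [-37, 88, -97] [127. 286.]
97 [-37, -88, -97] [543. 209.]
97 [37, -88, -97] [601. 360.]
117 [0, 0, -117] [368. 296.]
117 [37, 88, -117] [177. 415.]
117 [-37, 88, -117] [130. 259.]
117 [-37, -88, -117] [552. 182.]
117 [37, -88, -117] [611. 333.]
157 [0, 0, -157] [381. 240.]
157 [37, 88, -157] [185. 362.]
157 [-37, 88, -157] [136. 203.]
157 [-37, -88, -157] [568. 124.]
157 [37, -88, -157] [629. 278.]
start gripper [array([[183.6789676 ,  62.66450006]]), array([[561.29783357, 351.89154126]])]
```

View pics/g.png

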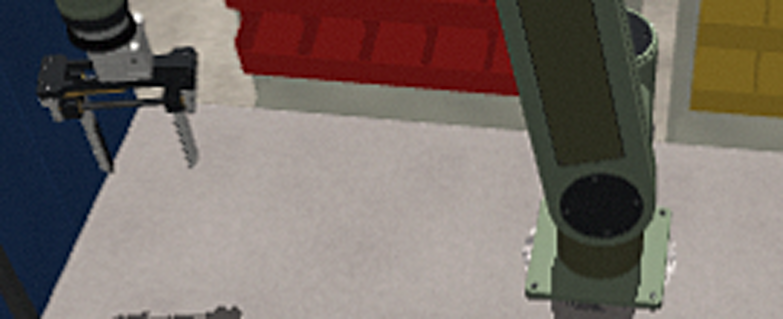

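The tips sit several pixels higher in both views than the reported TCP implies, so the fingers probably ran over the bar. I'll reopen and feel slowly for the bench.

Call:
step_arm --pt "0 0 0 0" --pt "0 0 0 0" --pt "0 0 0 0" --pt "0 0 0 0" --pt "0 0 0 0" --gripper 60

```text
time_s: 10.75
eef_pos: [407.3, 247.6, 13.4]
orientation: [1.734, 2.62, -0.0]
ft_force: [-0.2, 0.5, -0.2]
finger_gap: 56.7
gripper_force: 0.0
```

Call:
step_arm --pt "0 0 -2 0" --pt "0 0 -4 0" --pt "0 0 -6 0" --pt "0 0 -8 0" --pt "0 0 -10 0"

```text
time_s: 11.25
eef_pos: [407.2, 247.6, 3.2]
orientation: [-1.734, -2.62, 0.0]
ft_force: [0.2, -0.4, 0.3]
finger_gap: 60.0
gripper_force: 0.0
```

Call:
step_arm --pt "0 0 -1 0" --pt "0 0 -2 0" --pt "0 0 -3 0" --pt "0 0 -4 0" --pt "0 0 -4 0"

```text
time_s: 11.75
eef_pos: [407.2, 247.5, -0.7]
orientation: [-1.734, -2.62, 0.0]
ft_force: [-0.4, 0.7, 0.8]
finger_gap: 59.8
gripper_force: 0.0
```

Call:
step_arm --pt "0 0 -2 0" --pt "0 0 -4 0" --pt "0 0 -6 0" --pt "0 0 -6 0"

```text
time_s: 12.15
eef_pos: [406.9, 247.4, -7.0]
orientation: [-1.734, -2.619, 0.001]
ft_force: [0.3, -0.1, -0.8]
finger_gap: 60.1
gripper_force: 0.0
```

Call:
step_arm --pt "0 0 0 0" --pt "0 0 0 0" --pt "0 0 0 0" --pt "0 0 0 0" --pt "0 0 0 0" --gripper 20

```text
time_s: 12.65
eef_pos: [407.4, 247.7, -6.5]
orientation: [1.734, 2.62, 0.001]
ft_force: [0.2, 0.6, -0.6]
finger_gap: 27.8
gripper_force: 3.0
```

Call:
step_arm --pt "0 0 0 0" --pt "0 0 0 0"

```text
time_s: 12.85
eef_pos: [407.4, 247.6, -6.5]
orientation: [1.734, 2.62, 0.0]
ft_force: [-0.1, 0.4, -0.7]
finger_gap: 27.7
gripper_force: 3.0
```

Contact: the gap stops at 27.8 mm with 3 N, so the real tips are about 20 mm above the reported TCP. I'll move to the trailing side, shut the fingers and probe the bench.

Call:
step_arm --pt "0 0 0 0" --pt "0 0 0 0" --pt "0 0 15 0" --pt "0 0 35 0" --pt "0 0 40 0" --gripper 60

```text
time_s: 13.35
eef_pos: [408.9, 248.2, 35.2]
orientation: [1.733, 2.618, 0.005]
ft_force: [-0.5, -0.5, 0.2]
finger_gap: 59.4
gripper_force: 0.0
```

Call:
step_arm --pt "-24 -10 0 0" --pt "-46 -19 0 0" --pt "-46 -19 0 0" --pt "-46 -19 0 0" --pt "-46 -19 -10 0" --gripper 0

```text
time_s: 13.85
eef_pos: [364.1, 229.6, 24.5]
orientation: [1.733, 2.617, 0.007]
ft_force: [0.7, -0.3, -0.2]
finger_gap: 23.2
gripper_force: 0.0
```

Call:
step_arm --pt "0 0 -10 0" --pt "0 0 -20 0" --pt "0 0 -30 0" --pt "0 0 -34 0" --pt "0 0 -36 0"

```text
time_s: 14.35
eef_pos: [360.6, 228.3, -13.6]
orientation: [-1.734, -2.619, 0.002]
ft_force: [0.8, 0.2, 0.1]
finger_gap: 0.4
gripper_force: 0.0
```

Call:
step_arm --pt "0 0 -1 0" --pt "0 0 -2 0" --pt "0 0 -3 0" --pt "0 0 -4 0"

```text
time_s: 14.75
eef_pos: [361.6, 228.7, -16.3]
orientation: [1.734, 2.619, 0.001]
ft_force: [0.8, 1.2, 0.6]
finger_gap: 0.4
gripper_force: 0.0
```

Call:
step_arm --pt "0 0 -1 0" --pt "0 0 -2 0" --pt "0 0 -3 0"

```text
time_s: 15.05
eef_pos: [361.3, 228.6, -19.6]
orientation: [1.734, 2.62, 0.0]
ft_force: [-0.2, -0.2, 0.1]
finger_gap: 0.8
gripper_force: 0.0
```

Call:
step_arm --pt "0 0 -1 0" --pt "0 0 -2 0" --pt "0 0 -2 0"

```text
time_s: 15.35
eef_pos: [361.1, 228.5, -21.7]
orientation: [-1.734, -2.619, 0.0]
ft_force: [0.2, -0.2, 0.0]
finger_gap: 0.4
gripper_force: 0.0
```

Call:
step_arm --pt "0 0 -1 0" --pt "0 0 -2 0" --pt "0 0 -2 0"

```text
time_s: 15.65
eef_pos: [361.2, 228.5, -23.7]
orientation: [-1.734, -2.62, 0.0]
ft_force: [0.5, 0.3, -0.6]
finger_gap: 0.4
gripper_force: 0.0
```

Call:
step_arm --pt "0 0 -1 0" --pt "0 0 -2 0" --pt "0 0 -2 0"

```text
time_s: 15.95
eef_pos: [361.3, 228.6, -25.7]
orientation: [-1.734, -2.62, 0.0]
ft_force: [-0.2, -0.5, -0.2]
finger_gap: 0.5
gripper_force: 0.0
```

Call:
step_arm --pt "0 0 -1 0" --pt "0 0 -2 0" --pt "0 0 -2 0"

```text
time_s: 16.25
eef_pos: [361.4, 228.6, -25.8]
orientation: [-1.733, -2.619, 0.002]
ft_force: [-5.6, -2.6, 18.1]
finger_gap: 0.4
gripper_force: 9.1
```

Bench contact is at reported z ≈ -26, so real tip height = reported z + 26. Raising to a tip height of 14 mm and repeating the sweep.

Call:
step_arm --pt "0 0 8 0" --pt "0 0 16 0" --pt "0 -2 16 0" --pt "0 -4 16 0"

```text
time_s: 16.65
eef_pos: [361.5, 224.5, -11.4]
orientation: [1.734, 2.619, 0.001]
ft_force: [-0.4, -0.9, -0.6]
finger_gap: 0.5
gripper_force: 0.0
```

Call:
step_arm --pt "11 4 0 0" --pt "18 7 0 0" --pt "25 10 0 0" --pt "33 14 0 -4.3" --pt "40 19 0 -8.5"

```text
time_s: 17.15
eef_pos: [402.1, 243.8, -11.9]
orientation: [-1.927, -2.481, 0.001]
ft_force: [-0.2, -0.2, 0.9]
finger_gap: 0.5
gripper_force: 0.1
```

Call:
step_arm --pt "8 3 0 -4.3" --pt "17 6 0 -8.5" --pt "25 9 0 -12.8" --pt "34 10 0 -17.1" --pt "43 12 0 -21.3"

```text
time_s: 17.65
eef_pos: [444.9, 255.8, -12.0]
orientation: [-2.352, -2.082, 0.001]
ft_force: [0.1, 0.3, 0.0]
finger_gap: 0.5
gripper_force: 0.1
```

Call:
step_arm --pt "8 0 0 -4.3" --pt "17 0 0 -8.5" --pt "26 -1 0 -12.8" --pt "35 -3 0 -17.1" --pt "43 -5 0 -21.3"

```text
time_s: 18.15
eef_pos: [488.2, 250.8, -12.0]
orientation: [-2.697, -1.611, 0.0]
ft_force: [-0.3, 1.1, 0.5]
finger_gap: 0.5
gripper_force: 0.1
```

Call:
step_arm --pt "8 -2 0 -4.3" --pt "16 -6 0 -8.5" --pt "24 -10 0 -12.8" --pt "32 -14 0 -17.1" --pt "39 -19 0 -21.3"

```text
time_s: 18.65
eef_pos: [527.1, 231.7, -12.1]
orientation: [-2.948, -1.085, 0.0]
ft_force: [-0.2, 0.5, -0.5]
finger_gap: 0.7
gripper_force: 0.1
```

Call:
step_arm --pt "7 -6 0 -4.3" --pt "13 -12 0 -8.5" --pt "19 -19 0 -12.8" --pt "24 -26 0 -17.1" --pt "29 -33 0 -21.3"

```text
time_s: 19.15
eef_pos: [555.9, 198.5, -12.1]
orientation: [-3.098, -0.522, 0.001]
ft_force: [0.2, 0.3, -0.4]
finger_gap: 0.1
gripper_force: 0.1
```

Call:
step_arm --pt "4 -8 0 -4.3" --pt "8 -16 0 -8.5" --pt "11 -24 0 -12.8" --pt "13 -29 0 -17.1"

```text
time_s: 19.55
eef_pos: [569.0, 169.2, -12.1]
orientation: [-3.141, -0.055, 0.001]
ft_force: [-0.1, 0.9, -0.3]
finger_gap: 0.6
gripper_force: 0.1
```

```bash
cat > look.py <<'E'
from h import *
import sys
for n in("top","scene"):
    c=cam(n)
    H,S,V=cv2.split(cv2.cvtColor(c["image"],cv2.COLOR_RGB2HSV))
    roi=np.zeros_like(V);u0,v0,u1,v1=(215,160,345,275) if n=="top" else (300,150,430,235)
    roi[v0:v1,u0:u1]=1
    og=((S>110)&(V>60)&(H>8)&(H<25)&(roi>0)).astype(np.uint8)
    k,l,s,ce=cv2.connectedComponentsWithStats(og)
    for i in range(1,k):
        if s[i,4]>5: print(n,"orange",s[i,4],ce[i].round(1),px2w(c,ce[i],10)[0].round(1),px2w(c,ce[i],30)[0].round(1))
    np.save(f"/tmp/{n}",c["image"])
E
python3 look.py; python3 -c "
from bench import robot; s=robot.state(); print(s['time_s'],s['eef_pos'],s['ft_force'],s['wrist_torque'])"
```

```text
top orange 23 [314.2 179.1] [622.7  28.8  10. ] [617.5  28.4  30. ]
top orange 14 [277.5 235.7] [454.6 140.9  10. ] [452.  138.8  30. ]
scene orange 15 [360.5 183.3] [470.6 135.3  10. ] [483.8 134.8  30. ]
scene orange 14 [324.7 218.5] [625.9  26.7  10. ] [636.6  27.9  30. ]
19.65 [568.99791214 169.0479207  -12.04006763] [ 0.42475875  0.57499121 -0.22547113] [ 0.03634742 -0.03442704  0.01580931]
```

Call:
step_arm --pt "0 -1 0 0" --pt "0 4 0 0" --pt "0 4 22 0" --pt "0 0 30 0" --pt "0 -27 30 0"

```text
time_s: 20.15
eef_pos: [570.3, 144.9, 20.6]
orientation: [-3.14, -0.067, -0.008]
ft_force: [-0.9, -0.4, 0.3]
finger_gap: 0.5
gripper_force: 0.0
```

Call:
step_arm --pt "0 0 0 0" --pt "0 0 0 0" --pt "0 0 0 0" --pt "0 0 0 0" --pt "0 0 0 0" --gripper 70

```text
time_s: 20.65
eef_pos: [568.1, 143.1, 18.2]
orientation: [-3.141, -0.061, 0.0]
ft_force: [0.1, 0.3, 0.0]
finger_gap: 37.0
gripper_force: 0.0
```

Call:
step_arm --pt "0 0 0 0" --pt "0 0 -10 0" --pt "0 0 -20 0" --pt "0 0 -30 0" --pt "0 0 -30 0"

```text
time_s: 21.15
eef_pos: [565.9, 142.3, -14.3]
orientation: [3.141, 0.06, -0.008]
ft_force: [-0.5, -0.6, -0.3]
finger_gap: 69.9
gripper_force: 0.0
```

Call:
step_arm --pt "0 0 0 0" --pt "0 0 0 0" --pt "0 0 0 0" --pt "0 0 0 0" --pt "0 0 0 0" --gripper 20 --newtons 10

```text
time_s: 21.65
eef_pos: [568.6, 142.3, -11.2]
orientation: [3.14, 0.061, 0.001]
ft_force: [0.7, -4.0, 1.3]
finger_gap: 33.3
gripper_force: 1.5
```

Call:
step_arm --pt "0 0 0 0" --pt "0 0 0 0" --pt "0 0 0 0"

```text
time_s: 21.95
eef_pos: [568.8, 141.6, -11.3]
orientation: [3.14, 0.06, 0.001]
ft_force: [0.6, -4.7, 0.7]
finger_gap: 28.2
gripper_force: 10.0
```

```bash
python3 look.py; python3 - <<'E'
import numpy as np,cv2
o=[cv2.resize(np.load(f"/tmp/{n}.npy")[v0:v1,u0:u1,::-1],(400,360),interpolation=cv2.INTER_CUBIC) for n,(v0,v1,u0,u1) in(("top",(165,265,235,345)),("scene",(150,240,310,410)))]
cv2.imwrite("pics/b1.png",np.hstack(o))
E
```

```text
top orange 23 [314.  179.6] [621.1  29.6  10. ] [615.9  29.2  30. ]
scene orange 7 [353.6 182.4] [470.1 110.9  10. ] [483.3 110.7  30. ]
scene orange 13 [325.4 218.4] [625.2  28.9  10. ] [635.9  30.1  30. ]
```

View pics/b1.png

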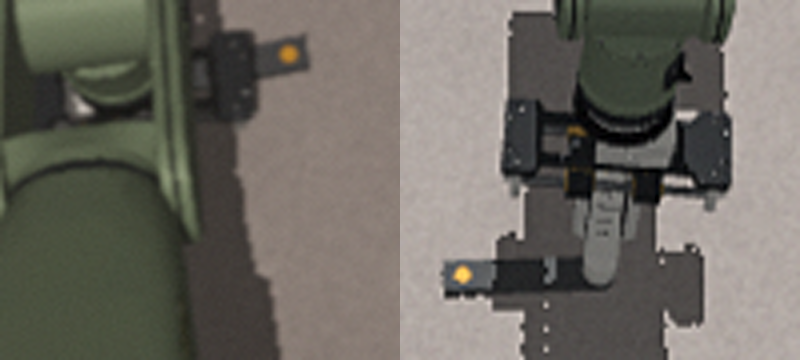

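This last picture shows the pair lying flush under the gripper (single bar at scene crop (600,240), gap 28.2 mm), with the dark bar tail at (463,275). Next, swing the pair about pivot1.

```bash
python3 - <<'E'
import numpy as np
P=np.array([603,142.]);D=lambda a:np.array([np.cos(np.radians(a)),np.sin(np.radians(a))])
pos=lambda th,o:P+115*D(th)+o*D(th-90)
pts=[(pos(182,40),2)]+[(pos(182,o),2) for o in(33,27)]
pts+=[(pos(t,26.5),t-180) for t in np.linspace(182,280,24)[1:]]
for i in range(0,len(pts)-1,5):
    b=np.round(pts[i][0]);y=pts[i][1]
    print(b,[[*(np.round(p-b).astype(int).tolist()),0,round(float(a-y),1)] for p,a in pts[i+1:i+6]])
E
```

```text
[487. 178.] [[0, -7, 0, 0.0], [0, -13, 0, 0.0], [-1, -22, 0, 4.3], [-2, -31, 0, 8.5], [-2, -40, 0, 12.8]]
[485. 138.] [[1, -8, 0, 4.3], [2, -17, 0, 8.5], [4, -26, 0, 12.8], [6, -34, 0, 17.0], [9, -42, 0, 21.3]]
[494.  96.] [[4, -8, 0, 4.3], [9, -16, 0, 8.5], [13, -23, 0, 12.8], [19, -30, 0, 17.0], [25, -37, 0, 21.3]]
[519.  59.] [[6, -6, 0, 4.3], [13, -11, 0, 8.5], [20, -16, 0, 12.8], [28, -21, 0, 17.0], [35, -25, 0, 21.3]]
[554.  34.] [[9, -3, 0, 4.3], [17, -6, 0, 8.5], [25, -8, 0, 12.8], [34, -9, 0, 17.0], [43, -10, 0, 21.3]]
```

Call:
step_arm --pt "0 0 0 0" --pt "0 0 0 0" --pt "0 0 0 0" --pt "0 0 20 0" --pt "0 0 35 0" --gripper 60

```text
time_s: 22.55
eef_pos: [567.8, 143.1, 23.7]
orientation: [-3.14, -0.061, 0.001]
ft_force: [-0.3, -0.2, 0.1]
finger_gap: 59.7
gripper_force: 0.0
```

Call:
step_arm --pt "-40 17 0 0" --pt "-82 36 0 0" --pt "-82 36 0 0" --pt "-82 36 0 0" --pt "-82 36 0 0" --gripper 0

```text
time_s: 23.05
eef_pos: [488.2, 178.7, 24.4]
orientation: [-3.141, -0.06, -0.005]
ft_force: [0.2, 0.2, -0.7]
finger_gap: 23.7
gripper_force: 0.0
```

Call:
step_arm --pt "0 0 0 0" --pt "0 0 -20 0" --pt "0 0 -35 0" --pt "0 0 -35 0" --pt "0 0 -35 0"

```text
time_s: 23.55
eef_pos: [487.0, 178.3, -11.5]
orientation: [-3.141, -0.059, 0.0]
ft_force: [1.0, -0.3, -0.1]
finger_gap: 0.2
gripper_force: 0.0
```

Call:
step_arm --pt "0 -7 0 0" --pt "0 -13 0 0" --pt "-1 -22 0 4.3" --pt "-2 -31 0 8.5" --pt "-2 -40 0 12.8"

```text
time_s: 24.05
eef_pos: [485.0, 138.2, -10.7]
orientation: [-3.114, -0.414, -0.003]
ft_force: [0.1, 1.2, 1.3]
finger_gap: 0.3
gripper_force: 0.5
```

Call:
step_arm --pt "1 -8 0 4.3" --pt "2 -17 0 8.5" --pt "4 -26 0 12.8" --pt "6 -34 0 17" --pt "9 -42 0 21.3"

```text
time_s: 24.55
eef_pos: [493.7, 96.0, -10.8]
orientation: [-2.984, -0.982, -0.002]
ft_force: [-0.5, 0.8, 0.1]
finger_gap: 0.4
gripper_force: 0.6
```

Call:
step_arm --pt "4 -8 0 4.3" --pt "9 -16 0 8.5" --pt "13 -23 0 12.8" --pt "19 -30 0 17" --pt "25 -37 0 21.3"

```text
time_s: 25.05
eef_pos: [518.2, 58.8, -11.1]
orientation: [-2.751, -1.517, 0.0]
ft_force: [-1.3, 0.7, -0.8]
finger_gap: 0.4
gripper_force: 0.4
```

Call:
step_arm --pt "6 -6 0 4.3" --pt "13 -11 0 8.5" --pt "20 -16 0 12.8" --pt "28 -21 0 17" --pt "35 -25 0 21.3"

```text
time_s: 25.55
eef_pos: [553.5, 33.7, -11.1]
orientation: [2.423, 1.999, 0.0]
ft_force: [-1.0, 0.3, -0.3]
finger_gap: 0.5
gripper_force: 0.4
```

```bash
python3 look.py
```

```text
scene orange 11 [321.9 187.5] [505.    2.4  10. ] [517.6   3.9  30. ]
scene orange 12 [325.3 218.2] [624.7  28.7  10. ] [635.4  29.8  30. ]
```

Call:
step_arm --pt "9 -3 0 4.3" --pt "17 -6 0 8.5" --pt "25 -8 0 12.8" --pt "34 -9 0 17" --pt "42 -10 0 21.3"

```text
time_s: 26.15
eef_pos: [595.0, 24.1, -11.4]
orientation: [-2.014, -2.411, 0.001]
ft_force: [-0.6, 0.0, -0.4]
finger_gap: 0.5
gripper_force: 0.4
```

Call:
step_arm --pt "1 0 0 0" --pt "2 0 0 0" --pt "2 0 0 0"

```text
time_s: 26.45
eef_pos: [596.8, 24.5, -11.5]
orientation: [-2.017, -2.408, 0.0]
ft_force: [-0.3, -0.5, 0.6]
finger_gap: 0.5
gripper_force: 0.3
```

```bash
python3 look.py
```

```text
scene orange 8 [314.1 215.1] [617.5 -10.2  10. ] [628.3  -8.4  30. ]
```

Call:
step_arm --pt "-5 0 0 0" --pt "-5 0 20 0" --pt "-5 0 40 0" --pt "0 20 45 0" --pt "18 52 45 0"

```text
time_s: 27.05
eef_pos: [615.4, 75.7, 35.0]
orientation: [2.018, 2.406, 0.001]
ft_force: [0.3, 0.8, 0.2]
finger_gap: 0.4
gripper_force: 0.0
```

Call:
step_arm --pt "0 0 0 0" --pt "0 0 0 0" --pt "0 0 0 0" --pt "0 0 0 0" --pt "0 0 0 0" --gripper 75

```text
time_s: 27.55
eef_pos: [614.7, 75.8, 33.1]
orientation: [-2.016, -2.409, 0.001]
ft_force: [-0.1, 0.5, 0.0]
finger_gap: 36.8
gripper_force: 0.0
```

Call:
step_arm --pt "0 0 0 0" --pt "0 0 0 0" --pt "0 0 -20 0" --pt "0 0 -40 0" --pt "0 0 -54 0"

```text
time_s: 28.05
eef_pos: [614.5, 76.4, -21.9]
orientation: [-2.015, -2.409, 0.001]
ft_force: [0.2, -0.2, -0.5]
finger_gap: 74.1
gripper_force: 0.0
```

Call:
step_arm --pt "0 0 0 0" --pt "0 0 0 0" --pt "0 0 0 0" --pt "0 0 0 0" --pt "0 0 0 0" --gripper 20

```text
time_s: 28.55
eef_pos: [616.1, 76.6, -19.6]
orientation: [2.014, 2.409, 0.002]
ft_force: [-0.2, -1.0, 0.1]
finger_gap: 38.3
gripper_force: 0.0
```

Call:
step_arm --pt "0 0 0 0" --pt "0 0 0 0" --pt "0 0 0 0" --pt "0 0 0 0" --newtons 30

```text
time_s: 28.95
eef_pos: [615.8, 76.6, -20.1]
orientation: [2.015, 2.409, 0.001]
ft_force: [0.6, 0.3, 2.0]
finger_gap: 27.6
gripper_force: 29.9
```

```bash
python3 look.py; python3 - <<'E'
from h import *
# holder from scene crop corners (6x, origin 190,165) and top crop
c=imaging.camera("scene"); g=lambda x,y:(190+x/6,165+y/6)
print("scene block",px2w(c,[g(443,352),g(528,352),g(522,430),g(432,430)],24).round(1).tolist(),px2w(c,[g(443,352),g(528,352),g(522,430),g(432,430)],24).mean(0))
print("scene far top outer",px2w(c,[g(486,47),g(563,50)],24).round(1).tolist())
t=imaging.camera("top"); k=lambda x,y:(215+x/4,140+y/4)
print("top far at 24",px2w(t,[k(634,361),k(698,352)],24).round(1).tolist(), px2w(t,[k(634,361),k(698,352)],0).round(1).tolist())
E
```

```text
top orange 13 [325.4 175.6] [632.5  -5.2  10. ] [627.1  -5.   30. ]
scene orange 9 [314.6 215.7] [619.3  -8.5  10. ] [630.1  -6.8  30. ]
scene block [[676.7, -168.9, 24.0], [671.1, -122.7, 24.0], [718.1, -117.6, 24.0], [723.9, -165.6, 24.0]] [ 697.4528853  -143.71229062   24.        ]
scene far top outer [[474.4, -183.2, 24.0], [471.0, -137.7, 24.0]]
top far at 24 [[460.2, -139.7, 24.0], [465.4, -186.6, 24.0]] [[463.5, -142.5, 0.0], [468.7, -190.3, 0.0]]
```

Folded and gripped (gap 27.6 mm at 30 N). I'll refine the slot pose from the first pictures before carrying.

```bash
python3 - <<'E'
from h import *
C=np.array([571,-155.]);a=np.radians(4.7);ex=np.array([np.cos(a),np.sin(a)]);ey=np.array([-ex[1],ex[0]])
for n in("top","scene"):
    c=imaging.camera(n); im=cv2.imread(f"pics/{n}0.png").astype(int)
    G=cv2.resize(im.astype(np.uint8),None,fx=4,fy=4,interpolation=cv2.INTER_CUBIC).astype(int)
    m=((G[:,:,1]-G[:,:,2])>0)&(G.sum(2)>240)
    v,u=np.nonzero(m); X=px2w(c,np.c_[u/4-.375,v/4-.375],6)[:,:2]-C
    x=X@ex;y=X@ey; k=(abs(x)<125)&(abs(y)<35); x=x[k];y=y[k]
    print(n,k.sum(),"x range",np.percentile(x,[0.5,2,98,99.5]).round(1))
    r=[]
    for b in range(-120,121,20):
        q=y[abs(x-b)<4]
        if len(q)>10: lo,hi=np.percentile(q,[3,97]); print(b,lo.round(1),hi.round(1),((lo+hi)/2).round(1))
        if len(q)>10 and abs(b)<=40: r.append((b,(lo+hi)/2))
    p=np.polyfit(*np.array(r).T,1); print("dang",np.degrees(p[0]).round(2),"off",p[1].round(2))
E
```

```text
top 269 x range [-102.8 -102.1   72.    73.5]
-100 -19.9 6.7 -6.6
-80 -15.4 11.7 -1.9
-60 -21.2 -15.1 -18.2
-20 -10.8 -1.9 -6.4
40 9.0 19.8 14.4
60 -14.7 1.6 -6.6
dang 19.79 off 0.56
scene 10672 x range [-112.7 -109.5   91.9  118.1]
-100 -28.9 20.7 -4.1
-80 -27.3 19.4 -3.9
-60 -21.3 15.9 -2.7
-40 -23.7 21.7 -1.0
-20 -24.5 21.4 -1.6
0 -24.1 21.9 -1.1
20 -23.7 21.3 -1.2
40 -25.6 21.9 -1.9
60 -27.7 19.7 -4.0
80 -26.4 20.4 -3.0
100 -28.6 21.1 -3.8
120 -29.6 22.5 -3.6
dang -0.4 off -1.35
```

```bash
python3 - <<'E'
from h import *
C=np.array([571,-155.]);a=np.radians(4.7);ex=np.array([np.cos(a),np.sin(a)]);ey=np.array([-ex[1],ex[0]])
c=imaging.camera("top"); im=cv2.imread("pics/top0.png")
print(im[190,376],im[190,340],im[210,378],im[210,400])
G=cv2.resize(im,None,fx=4,fy=4,interpolation=cv2.INTER_CUBIC).astype(int)
f=im[185:205,375:378].reshape(-1,3).mean(0); b=im[185:205,335:345].reshape(-1,3).mean(0); print(f,b)
w=(f-b); m=((G-(f+b)/2)@w)>0
v,u=np.nonzero(m); X=px2w(c,np.c_[u/4-.375,v/4-.375],6)[:,:2]-C
x=X@ex;y=X@ey; k=(abs(x)<160)&(abs(y)<32); x=x[k];y=y[k]
print("x",np.percentile(x,[.5,99.5]).round(1)); r=[]
for b in range(-100,101,20):
    q=y[abs(x-b)<4]
    if len(q)>10:
        lo,hi=np.percentile(q,[2,98]); print(b,lo.round(1),hi.round(1),((lo+hi)/2).round(1))
        if abs(b)<=40: r.append((b,(lo+hi)/2))
p=np.polyfit(*np.array(r).T,1); print("dang",np.degrees(p[0]).round(2),"off",p[1].round(2))
E
```

```text
[115 121 124] [117 124 135] [118 122 123] [118 126 138]
[116.41666667 122.13333333 123.95      ] [118.675 125.86  138.325]
x [-109.4  143.2]
-100 -27.9 27.0 -0.5
-80 -27.1 27.6 0.3
-60 -26.6 27.9 0.7
-40 -26.4 28.0 0.8
-20 -24.4 28.8 2.2
0 -24.4 28.3 1.9
20 -23.9 28.9 2.5
40 -23.2 28.8 2.8
60 -26.2 28.6 1.2
80 -26.1 28.1 1.0
100 -25.8 28.1 1.2
dang 1.23 off 2.03
```

Call:
step_arm --pt "0 0 6 0" --pt "0 0 14 0" --pt "0 0 24 0" --pt "0 0 34 0" --pt "0 0 40 0"

```text
time_s: 29.8
eef_pos: [615.8, 76.5, 20.6]
orientation: [2.015, 2.409, 0.001]
ft_force: [0.4, -0.2, -7.1]
finger_gap: 27.8
gripper_force: 29.9
```

Call:
step_arm --pt "-2 -12 0 -4.8" --pt "-4 -23 0 -9.5" --pt "-6 -35 0 -14.3" --pt "-8 -47 0 -19" --pt "-9 -58 0 -23.8"

```text
time_s: 30.3
eef_pos: [606.1, 18.0, 19.8]
orientation: [2.472, 1.938, -0.0]
ft_force: [0.7, -0.5, -6.8]
finger_gap: 27.9
gripper_force: 29.9
```

Call:
step_arm --pt "-2 -12 0 -4.8" --pt "-4 -23 0 -9.5" --pt "-6 -35 0 -14.3" --pt "-8 -47 0 -19" --pt "-9 -58 0 -23.8"

```text
time_s: 30.8
eef_pos: [597.1, -40.0, 19.9]
orientation: [2.819, 1.387, 0.0]
ft_force: [0.3, 0.4, -7.6]
finger_gap: 27.9
gripper_force: 29.9
```

Call:
step_arm --pt "-2 -12 0 -4.8" --pt "-4 -23 0 -9.5" --pt "-6 -35 0 -14.3" --pt "-8 -47 0 -19" --pt "-9 -58 0 -23.8"

```text
time_s: 31.3
eef_pos: [588.0, -98.0, 19.9]
orientation: [3.044, 0.776, -0.0]
ft_force: [0.0, 0.6, -6.4]
finger_gap: 27.6
gripper_force: 29.9
```

Call:
step_arm --pt "-2 -12 0 -4.8" --pt "-4 -23 0 -9.5" --pt "-6 -35 0 -14.3" --pt "-8 -47 0 -19" --pt "-9 -57 0 -23.8"

```text
time_s: 31.8
eef_pos: [579.1, -155.1, 19.9]
orientation: [3.139, 0.131, 0.0]
ft_force: [0.9, 0.8, -7.5]
finger_gap: 27.6
gripper_force: 29.9
```

Call:
step_arm --pt "0 0 0 0" --pt "0 0 0 0"

```text
time_s: 32.0
eef_pos: [579.3, -154.2, 19.7]
orientation: [-3.138, -0.139, -0.0]
ft_force: [-0.2, 0.2, -6.8]
finger_gap: 28.1
gripper_force: 29.9
```

```bash
python3 - <<'E'
from h import *
s=robot.state(); print(s["time_s"],s["eef_pos"],s["orientation"],s["finger_gap"],s["ft_force"])
for n in("top","scene"):
    c=cam(n); H,S,V=cv2.split(cv2.cvtColor(c["image"],cv2.COLOR_RGB2HSV)); np.save(f"/tmp/{n}",c["image"])
    roi=np.zeros_like(V); w=w2px(c,[[496,-162,70]])[0].astype(int); roi[w[1]-25:w[1]+25,w[0]-25:w[0]+25]=1
    og=((S>110)&(V>60)&(H>8)&(H<25)&(roi>0)).astype(np.uint8)
    k,l,st,ce=cv2.connectedComponentsWithStats(og)
    for i in range(1,k):
        if st[i,4]>4: print(n,st[i,4],ce[i].round(1),px2w(c,ce[i],70)[0].round(1))
E
```

```text
32.0 [ 579.32716814 -154.23846303   19.72614902] [-3.13805828e+00 -1.38632518e-01 -4.36164010e-04] 28.07277204101553 [-0.17120303  0.19918149 -6.79183961]
```

Call:
step_arm --pt "0 0 -4 0" --pt "0 0 -8 0" --pt "0 0 -11 0" --pt "0 0 -14 0"

```text
time_s: 32.5
eef_pos: [579.0, -154.1, 4.8]
orientation: [-3.138, -0.137, 0.001]
ft_force: [-0.1, 0.3, -7.1]
finger_gap: 27.9
gripper_force: 29.9
```

Call:
step_arm --pt "0 0 -2 0" --pt "0 0 -4 0" --pt "0 0 -5 0" --pt "0 0 -5 0"

```text
time_s: 32.9
eef_pos: [579.2, -154.4, 0.3]
orientation: [-3.138, -0.137, 0.0]
ft_force: [0.4, 0.1, -6.3]
finger_gap: 28.1
gripper_force: 29.9
```

```bash
python3 - <<'E'
from h import *
C=np.array([571,-154.7]);a=np.radians(5);ex=np.array([np.cos(a),np.sin(a)]);ey=np.array([-ex[1],ex[0]])
print(robot.state()["time_s"],robot.state()["ft_force"],robot.state()["eef_pos"])
for n in("top","scene"):
    c=cam(n); H,S,V=cv2.split(cv2.cvtColor(cv2.resize(c["image"],None,fx=4,fy=4,interpolation=cv2.INTER_CUBIC),cv2.COLOR_RGB2HSV))
    z=51
    for nm,x0,z in(("pivot1 end",75,51),("pivot2 end",-75,51)):
        row=[]
        for y in range(-30,31,2):
            p=C+(x0+0)*ex+y*ey; u=((w2px(c,[[*p,z]])[0]+.375)*4).astype(int); row.append(int(V[u[1],u[0]]))
        print(n,nm,row)
E
```

```text
32.9 [ 0.42067001  0.12582895 -6.34563106] [ 5.79182114e+02 -1.54435445e+02  2.68956793e-01]
top pivot1 end [97, 95, 93, 90, 89, 88, 86, 85, 83, 80, 79, 75, 70, 68, 66, 62, 56, 57, 63, 70, 78, 84, 90, 100, 104, 103, 91, 77, 61, 68, 90]
top pivot2 end [81, 82, 83, 84, 85, 84, 86, 87, 86, 85, 86, 88, 87, 87, 89, 87, 85, 86, 86, 85, 84, 84, 84, 84, 84, 84, 84, 84, 82, 82, 84]
scene pivot1 end [134, 74, 83, 83, 80, 74, 64, 62, 100, 124, 122, 121, 121, 121, 121, 117, 118, 121, 120, 119, 120, 119, 102, 71, 53, 68, 76, 74, 63, 62, 67]
scene pivot2 end [13, 13, 11, 8, 8, 10, 11, 12, 9, 7, 6, 5, 13, 24, 52, 71, 78, 105, 124, 129, 120, 121, 118, 111, 102, 101, 97, 81, 59, 42, 45]
```

Already 3 mm below the wall tops with no contact, so continuing down gently.

Call:
step_arm --pt "0 0 -2 0" --pt "0 0 -4 0" --pt "0 0 -6 0" --pt "0 0 -8 0"

```text
time_s: 33.4
eef_pos: [579.2, -154.4, -7.8]
orientation: [-3.139, -0.137, 0.0]
ft_force: [-1.8, -0.1, -6.9]
finger_gap: 27.3
gripper_force: 29.9
```

Call:
step_arm --pt "0 0 -2 0" --pt "0 0 -4 0" --pt "0 0 -5 0" --pt "0 0 -5 0"

```text
time_s: 33.8
eef_pos: [579.1, -154.3, -12.9]
orientation: [-3.138, -0.137, 0.001]
ft_force: [0.2, 0.1, -6.8]
finger_gap: 27.9
gripper_force: 29.9
```

Call:
step_arm --pt "0 0 -1 0" --pt "0 0 -2 0" --pt "0 0 -2 0"

```text
time_s: 34.1
eef_pos: [579.5, -154.5, -14.1]
orientation: [3.138, 0.137, 0.0]
ft_force: [-1.2, 0.4, -4.8]
finger_gap: 28.0
gripper_force: 29.9
```

Call:
step_arm --pt "0 0 -1 0" --pt "0 0 -1 0"

```text
time_s: 34.3
eef_pos: [579.6, -154.5, -14.1]
orientation: [3.138, 0.137, 0.0]
ft_force: [-4.9, 1.7, 5.3]
finger_gap: 27.8
gripper_force: 29.9
```

Call:
step_arm --pt "0 0 0 0" --pt "0 0 0 0" --pt "0 0 0 0" --pt "0 0 0 0" --gripper 46

```text
time_s: 34.7
eef_pos: [579.8, -154.7, -15.4]
orientation: [3.138, 0.137, 0.002]
ft_force: [0.6, -0.7, 0.6]
finger_gap: 46.0
gripper_force: 0.0
```

Call:
step_arm --pt "0 0 10 0" --pt "0 0 30 0" --pt "0 0 60 0" --pt "0 0 100 0" --pt "0 0 140 0"

```text
time_s: 35.2
eef_pos: [579.0, -154.3, 126.0]
orientation: [-3.138, -0.137, 0.0]
ft_force: [0.9, 0.1, 0.2]
finger_gap: 45.9
gripper_force: 0.0
```

Call:
step_arm --pt "0 45 0 0" --pt "0 90 0 0" --pt "0 135 0 0" --pt "0 180 0 0" --pt "0 225 0 0"

```text
time_s: 35.7
eef_pos: [579.4, 72.3, 125.4]
orientation: [3.139, 0.136, 0.002]
ft_force: [0.8, -0.2, 0.0]
finger_gap: 46.2
gripper_force: 0.0
```

Call:
step_arm --pt "0 35 0 0" --pt "0 75 0 0" --pt "0 75 0 0" --pt "0 75 0 0" --pt "0 75 0 0"

```text
time_s: 36.2
eef_pos: [579.4, 144.7, 124.7]
orientation: [3.138, 0.136, 0.001]
ft_force: [0.1, -0.1, -0.0]
finger_gap: 46.2
gripper_force: 0.0
```

```bash
python3 - <<'E'
from h import *
C=np.array([571,-154.7]);a=np.radians(5);ex=np.array([np.cos(a),np.sin(a)]);ey=np.array([-ex[1],ex[0]])
for n in("top","scene"):
    c=cam(n); im=cv2.resize(c["image"],None,fx=4,fy=4,interpolation=cv2.INTER_CUBIC)
    H,S,V=cv2.split(cv2.cvtColor(im,cv2.COLOR_RGB2HSV))
    U,W=np.meshgrid((np.arange(V.shape[1])+.5)/4-.5,(np.arange(V.shape[0])+.5)/4-.5)
    for nm,m,z in(("alu",(V>(160 if n=="top" else 210))&(S<45),36),("orange",(S>110)&(V>60)&(H>8)&(H<25),36)):
        X=px2w(c,np.c_[U[m],W[m]],z)[:,:2]-C; x=X@ex;y=X@ey;k=(abs(x)<97)&(abs(y)<22)
        x=x[k];y=y[k]; print(n,nm,k.sum(), x.min() if k.any() else 0,x.max() if k.any() else 0,x.mean(),y.mean(), np.percentile(y,[3,97]), np.degrees(np.polyfit(x,y,1)[0]) if k.sum()>200 else "")
E
```

```text
top alu 8225 -92.27353329205923 96.98217811367397 -1.6592781145155562 1.0465288091930516 [-11.8885848   14.15820912] -0.6814513853891521
top orange 204 -83.76055485689375 -72.3593210962188 -77.93204145646914 2.2684035206735844 [-2.68117126  7.07513871] -0.8481625719999755
scene alu 5312 -88.92221080503366 96.97972173352976 6.112355567854949 -0.646127358348025 [-13.60037641  12.30369674] -0.7851952214303106
scene orange 110 -81.47154240710306 -70.89167793716963 -75.88345785836756 0.835245618867533 [-3.71750511  5.72108341]
```

The gauge lies centred and seated in its slot, with pivot2 at x ≈ -77 and y ≈ +1.5 mm in the slot frame, tilted 0.7°. It is released and the arm is clear.

```bash
python3 -c "
from bench import hand_in; print(hand_in())"
```

```text
the job is handed in; nothing more can be done
None
```

I folded the gauge in the order asked and set it down in its three-bar slot, measured about 2 mm off centre and within 1°, then handed the job in at about 36 s; no verdict came back.

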